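# Show a gift tin to the phone, side by side

### The arm

A 6-joint arm with a two-finger parallel gripper is mounted at the origin on the work surface. World frame = base frame: x ahead of the robot, y to its left, z up, the work surface at z = 0. Lengths are in m, angles in degrees, forces in N, time in s.
With the tool pointing down it reaches from about 0.325 to 0.75 m from the base axis. Payload 7.6 kg.
Tool frame: the origin (TCP) lies at the very end of the fingers, on their centre line; the grasp point (between the pads) lies 19 mm behind it; z points along the fingers, y is the direction in which the jaws open and shut (so a half turn about z gives the same grasp; the last joint's range is limited). The gripper opens to 85 mm and grips with 20 to 120 N. Pads are 22 mm wide; open, the fingers measure 114 mm over their backs; the gripper's body (76 mm by 85 mm) begins 54 mm behind the grasp point. The pads swing forward as they close: fully open they stand 13 mm farther back than shut.
Start: joints at [-71.809, 2.991, 80.254, -0, 96.75, -4.028], TCP at [0.199, -0.486, 0.231] pointing down, gripper open.
Joint ranges: [-166.34, 166.34], [-52.06, 124.39], [6.96, 135.62], [-60.46, 240.46], [14.63, 156.25], [-167.68, 167.68]. Speed limits (degrees/s): [147.25, 147.25, 172.46, 180, 180, 180].

### API

Orientations are given as a 3x3 rotation matrix whose columns are the frame's x, y, z axes.
In Python, from bench import read_state, camera, hand_in gives the robot as it stands.
- The arm moves only by the shell command python3 -m crank 'ROWS' [OPENING] [FORCE]. ROWS is a JSON object of lists of equal length, an entry for each row: "offset": the shift along the tool's x, y, z in mm, a list of three; "angular": the turn, a rotation vector about the tool's x, y, z in rad, a list of three. A call has exactly 10 rows; each row shifts and turns the pose as measured when the row begins, along the tool's axes as they then stand; what a row does not reach is not made up. A row lasts 1/8 s, in which the tool goes at most 62.5 mm and 10.7 degrees, less where a joint would pass 70% of its speed; a pose out of reach is approached as far as the arm can. A call with a gripper value outside its range is refused whole. OPENING is the gripper command: -1 is shut, 1 is fully open, values between are in proportion, set as the call begins (- or left out, the last holds). The fingers move at their own pace and stop on an object; FORCE is the grip in N (left out, the last holds). Time passes only in rows, so rows that do not move let the fingers close, or fill a call up. It gives the time, the measured TCP pose, the force and the opening at its end, in the units of the state.
- read_state(): the state, without advancing time (a new reading comes with each control period).
- camera(name): name is "scene" or "top"; returns a dict with "color" (420x560x3 uint8, blue, green, red), "mtx" (3x3 intrinsics, pixels), "R" (3x3) and "t" (3): a world point X has camera coordinates R X + t. Camera axes: x right, y down, z forward; pixel columns grow to the right and rows downward; lengths in m; the calibration is good to about 2 mm. A picture is of the moment at which its call begins. There is no depth.
- hand_in(): hands the job in, once; it reports no verdict.
The state is a dict: "t": time; "qpos": joint angles; "qd": joint speeds; "effort": joint torques, N m; "tcp_pos": TCP position; "tcp_rot": TCP orientation; "force": force on the tool from outside, world axes, zero at the start; "ft_torque": the same for the moment, N m; "finger_gap": opening from 0.0 (shut) to 1.0 (fully open).
Only numpy, scipy, OpenCV 4.12 (cv2) and the standard library are available. Lean on these libraries where they do the work, as an engineer would, in place of code of your own. Each camera call takes 0.05 s, during which the arm holds its last target. There are 200 camera calls.

### The job

Photograph the gift tin with the green lid: lift it, hold it upright centred over the round cork mat with its middle level with the phone's lens, and show the lens squarely first the red side, then the blue, then the yellow, holding each there for a full second. Then lower it gently to stand on the cork mat, yellow side still towards the phone, and let go. Leave the tin with the white lid where it stands.

Things in the scene. Friction and masses are not known exactly. Their poses are not given: they have to be found in the camera images.
- tin_green_mid (a point): centre (half-way up) of the loose upright gift tin with green lid, 50 x 50 x 100 mm tall, 0.2 kg, on the table (height 0). The lid (upper 34 mm, 52 x 52 mm) is fixed firmly: the tin can be carried by it. z up; red side at its +x, blue at +y, yellow at -x, bare metal at -y (from above: anticlockwise). A strip of each side's colour lies along that edge of the lid's top. Its yaw varies.
- tin_white_mid (a point): centre (half-way up) of another tin, of the same make and size but with a white lid, standing loose on the table; not to be moved
- mark (a point): centre of the upper face of the round cork mat, 90 mm across, 12 mm above the table, fixed on a plywood board. Its +x axis points level to the phone's lens, z up. The tin's middle is 50 mm above it when the tin stands on the mat.
- lens (a point): lens in the middle of the back of the black phone (150 mm wide, 73 mm high, on its long side in a grey cradle on the same board, top edge 155 mm above the table): 150 mm from the cork mat's centre along the mat's +x, 115 mm above the table. It looks along its -x, to the space over the mat. Fixed.
Things that resemble listed ones, but are neither listed nor needed, are in the scene too. What is shaped like the part that bears tin_green_mid but purple is not meant.

How it is judged:
By the outcome, as a careful person would: the job done as asked, in the order asked, and still so for the second after the job is handed in, with the robot touching nothing.
It also fails if it takes over 48 s, if anything falls off the work surface, if the arm or the gripper's body presses on something with over 40 N, if the wrist force passes 120 N, or if a joint passes its speed limit or range.

## Working session

There is one attempt and no reset: what is moved stays moved. The work goes in short steps, Python scripts to look and compute and a shell command to move; the robot and the scene stay as the last step left them, time stands still between calls to the robot, and variables do not carry over. Pictures are saved under pics/ and viewed, about 8 in all and at most 12, crops included, and the job is handed in when it is done.

```bash
mkdir -p pics
python3 - <<'E'
from bench import read_state, camera
import cv2
s=read_state(); print(s['tcp_pos'],s['tcp_rot'],s['t'],s['finger_gap'])
for n in("scene","top"):
    c=camera(n); cv2.imwrite(f"pics/{n}0.png",cv2.resize(c['color'],(800,600),interpolation=cv2.INTER_CUBIC)); print(n,c['mtx'],c['R'],c['t'])
E
```

```text
[ 0.19846275 -0.48573102  0.23047552] [[ 9.25745274e-01  3.78147398e-01 -4.83234121e-04]
 [ 3.78147692e-01 -9.25744120e-01  1.46533737e-03]
 [ 1.06762367e-04 -1.53926301e-03 -9.99998810e-01]] 0.0 0.9966058283400859
scene [[443.60628123   0.         290.84599992]
 [  0.         443.60628123 207.59907167]
 [  0.           0.           1.        ]] [[-1.92413326e-01  9.81313971e-01 -4.47207888e-05]
 [ 6.52768360e-01  1.27958985e-01 -7.46672596e-01]
 [-7.32714528e-01 -1.43698950e-01 -6.65191726e-01]] [ 0.11578407 -0.27511797  1.43805625]
top [[500.4583057    0.         281.1313737 ]
 [  0.         500.4583057  210.83667592]
 [  0.           0.           1.        ]] [[-0.00769826 -0.9999624  -0.00399242]
 [-0.98410049  0.0082845  -0.17741928]
 [ 0.17744569  0.00256313 -0.98412726]] [-0.02684236  0.57297247  1.07701949]
```

View pics/scene0.png

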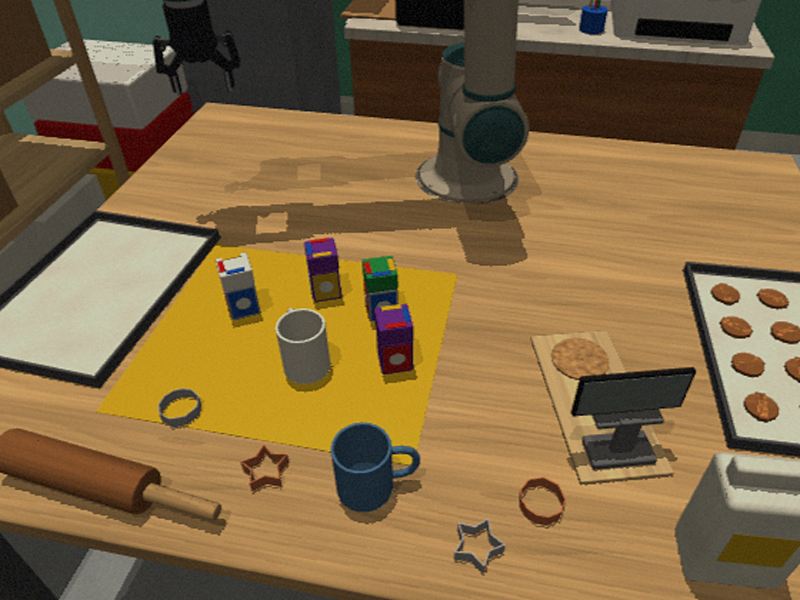

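View pics/top0.png

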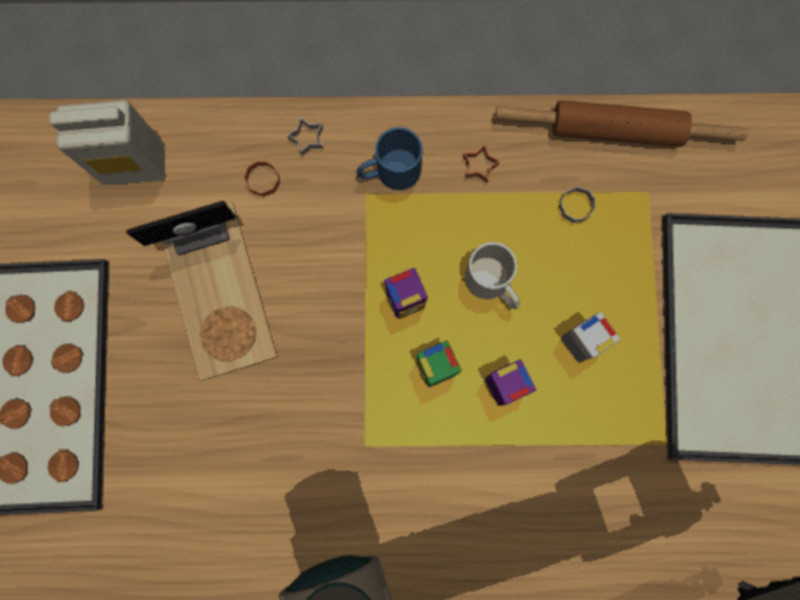

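The scene view shows the green tin at (380,285) and the cork mat at (580,358), with the phone on the board. In the top view the green lid is at (439,363), the mat at (228,333), the phone lens at about (185,228), and purple tins are near the green one.

```bash
cat > h.py <<'E'
import numpy as np, cv2
from bench import camera, read_state
def ray(c,u,v,z):
    d=c['R'].T@np.linalg.solve(c['mtx'],[u,v,1.]); o=-c['R'].T@c['t']
    return o+d*(z-o[2])/d[2]
def proj(c,X): 
    p=(c['R']@np.atleast_2d(X).T).T+c['t']; p=p@c['mtx'].T; return p[:,:2]/p[:,2:]
E
python3 - <<'E'
from h import *
c=camera("top"); im=c['color']
a=im[225:285,275:345]; b=im[135:275,85:200]
A=cv2.resize(a,(490,420),interpolation=cv2.INTER_CUBIC)
B=cv2.resize(b,(345,420),interpolation=cv2.INTER_CUBIC)
cv2.imwrite("pics/crop1.png",np.hstack([A,B])[:,:800])
hsv=cv2.cvtColor(im,cv2.COLOR_BGR2HSV)
g=cv2.inRange(hsv,(45,80,40),(80,255,255)); g[:225]=0;g[285:]=0
print("green",cv2.moments(g,True)['m10']/cv2.moments(g,True)['m00'],cv2.moments(g,True)['m01']/cv2.moments(g,True)['m00'],(g>0).sum())
print("mat approx",ray(c,228*.7,333*.7,.012), "green",ray(c,439*.7,363*.7,.1), "white",ray(c,595*.7,336*.7,.1))
print(hsv[233,160],hsv[260,165], hsv[254,302])
E
```

```text
green 307.228813559322 255.99435028248587 354
mat approx [0.52974596 0.25070008 0.012     ] green [ 0.47019921 -0.08638642  0.1       ] white [ 0.50867185 -0.32006511  0.1       ]
[ 14 135 134] [ 16 125 135] [ 66 145 120]
```

View pics/crop1.png

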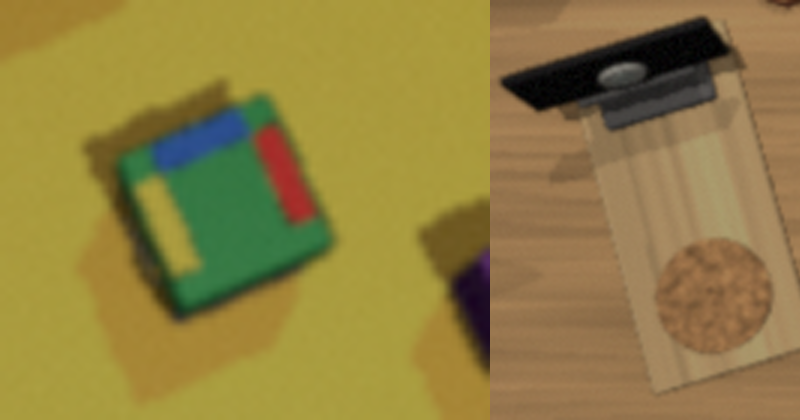

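The crop shows the lid corners at about (120,160), (266,97), (333,240) and (181,305). Red is on the right edge, blue on the top and yellow on the left. The mat centre is at (714,295), the lens at (622,75), and the board edge runs (585,115)–(655,393).

Run:
```python
from h import *
c=camera("top")
P=[ray(c,275+x/7-.5+.07,225+y/7-.5+.07,.1) for x,y in [(120,160),(266,97),(333,240),(181,305)]]
P=np.array(P); print(P.round(4)); ctr=P.mean(0)
print("centre",ctr,"sides",[np.linalg.norm(P[i]-P[(i+1)%4]).round(4) for i in range(4)])
rx=(P[1]+P[2]-P[0]-P[3])[:2]; by=(P[0]+P[1]-P[2]-P[3])[:2]
print("yaw red",np.degrees(np.arctan2(rx[1],rx[0])),"from blue",np.degrees(np.arctan2(by[1],by[0]))-90)
f=lambda x,y,z: ray(c,85+(x-490)/3-.33,135+y/3-.33,z)
m=f(714.5,295.5,.012); l=f(622,75,.115); d=(l-m)[:2]
print("mat",m,"diam",np.linalg.norm(f(656,295,.012)-f(773,295,.012)),np.linalg.norm(f(714,237,.012)-f(714,354,.012)))
print("lens",l,"dist",np.hypot(*d),"dir",np.degrees(np.arctan2(d[1],d[0])))
e=f(585,115,.012)-f(655,393,.012); print("board edge dir",np.degrees(np.arctan2(e[1],e[0])))
e=f(660,392,.012)-f(798,349,.012); print("board end edge dir",np.degrees(np.arctan2(e[1],e[0]))-90)
e=f(502,80,.155)-f(710,17,.155); print("phone",np.linalg.norm(e),np.degrees(np.arctan2(e[1],e[0]))-90)
s=camera("scene")
print(proj(s,np.array([m,l,ctr]))/.7)
```

```text
[[ 0.4847 -0.0535  0.1   ]
 [ 0.5036 -0.0982  0.1   ]
 [ 0.4599 -0.1176  0.1   ]
 [ 0.4407 -0.0714  0.1   ]]
centre [ 0.47218834 -0.08517311  0.1       ] sides [np.float64(0.0485), np.float64(0.0478), np.float64(0.0501), np.float64(0.0475)]
yaw red -67.27385552177243 from blue -66.9370265851795
mat [0.52958423 0.25091853 0.012     ] diam 0.09047816908421051 0.09119934104329089
lens [0.67669448 0.2979426  0.115     ] dist 0.15444315477365697 dir 17.72657656464707
board edge dir 16.42448036490189
board end edge dir 17.029884627812947
phone 0.1497054811737847 17.2284458206219
[[579.35438529 355.61259878]
 [629.54006172 388.10594454]
 [379.67563194 264.5392772 ]]
```

```bash
python3 -m crank '{"offset":[[0,0,0],[0,0,0],[0,0,0],[0,0,0],[0,0,0],[0,0,0],[0,0,0],[0,0,0],[0,0,0],[0,0,0]],"angular":[[0,0,-0.16],[0,0,-0.16],[0,0,-0.16],[0,0,-0.16],[0,0,-0.16],[0,0,-0.16],[0,0,-0.16],[0,0,-0.16],[0,0,-0.16],[0,0,-0.14]]}' 1 40
cat >> h.py <<'E'
def to(target,yaw=None,s=None):
    """offset (mm, tool axes) and turn (rad about tool z) to a world TCP target / jaw azimuth; tilt correction too"""
    from scipy.spatial.transform import Rotation as Ro
    s=s or read_state(); R=np.array(s['tcp_rot']); p=np.array(s['tcp_pos'])
    az=np.degrees(np.arctan2(R[1,1],R[0,1])); yaw=az if yaw is None else yaw
    y=np.array([np.cos(np.radians(yaw)),np.sin(np.radians(yaw)),0]); z=np.array([0,0,-1.]); D=np.c_[np.cross(y,z),y,z]
    print("t",s['t'],"p",p.round(4),"az",az.round(2),"q1,q6",np.round(np.array(s['qpos'])[[0,5]],1),"gap",round(s['finger_gap'],3),"F",np.round(s['force'],1))
    print("offset mm",(R.T@(np.array(target)-p)*1000).round(1),"turn",Ro.from_matrix(R.T@D).as_rotvec().round(4))
E
python3 -c "
from h import *
to([.472,-.085,.2],22.9)"
```

```text
t: 1.5
tcp_pos: [0.1983, -0.4852, 0.2291]
tcp_rot: [[-0.434, 0.901, -0.001], [0.901, 0.434, 0.004], [0.004, 0.001, -1.0]]
force: [0.7, -0.0, 0.4]
finger_gap: 1.0
t 1.5 p [ 0.1983 -0.4852  0.2291] az 25.73 q1,q6 [-71.8 -97.5] gap 1.0 F [ 0.7 -0.   0.4]
offset mm [241.6 420.3  30.4] turn [ 0.0004 -0.0041  0.0494]
```

```bash
python3 -m crank '{"offset":[[24,42,2],[24,42,2],[24,42,2],[24,42,2],[24,42,2],[24,42,2],[24,42,2],[24,42,2],[24,42,2],[24,42,2]],"angular":[[0,0,0.005],[0,0,0.005],[0,0,0.005],[0,0,0.005],[0,0,0.005],[0,0,0.005],[0,0,0.005],[0,0,0.005],[0,0,0.005],[0,0,0.005]]}' >/dev/null
python3 -c "
from h import *
to([.472,-.085,.15],22.9)"
```

```text
t 2.75 p [ 0.4879 -0.0824  0.2093] az 22.52 q1,q6 [-14.  -36.5] gap 0.998 F [-0.1  0.  -0.6]
offset mm [  3.5 -15.7  59.3] turn [ 0.0015 -0.0034 -0.0066]
```

```bash
python3 -m crank '{"offset":[[1,-5,5],[1,-5,10],[1,-3,10],[0,-3,10],[0,0,8],[0,0,6],[0,0,4],[0,0,2],[0,0,0],[0,0,0]],"angular":[[0,0,-0.004],[0,0,-0.003],[0,0,0],[0,0,0],[0,0,0],[0,0,0],[0,0,0],[0,0,0],[0,0,0],[0,0,0]]}' >/dev/null
python3 - <<'E'
from h import *
to([.472,-.085,.064],22.9)
c=camera("top"); cv2.imwrite("pics/top2.png",cv2.resize(c['color'][190:310,235:375],(700,600),interpolation=cv2.INTER_CUBIC))
E
```

```text
t 4.0 p [ 0.4706 -0.0862  0.1501] az 22.94 q1,q6 [-14.9 -37.9] gap 0.999 F [-0.5 -0.1  0.7]
offset mm [ 0.2  1.7 86.1] turn [ 0.0006 -0.0037  0.0007]
```

View pics/top2.png

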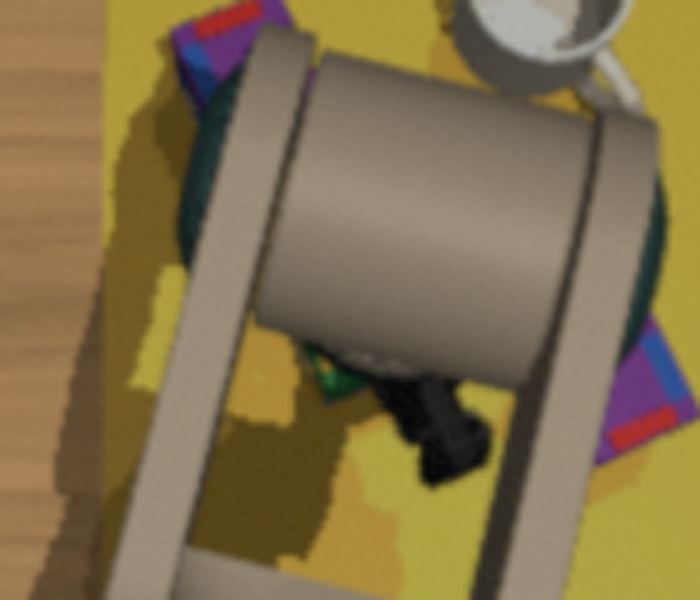

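The arm hides the tin from above, so I'll check in the scene view.

Run:
```python
from h import *
c=camera("scene"); im=c['color'].copy()
o=(210,120)
cr=cv2.resize(im[120:270,210:350],(560,600),interpolation=cv2.INTER_CUBIC)
a=np.radians(-67.1)
for sx,sy in [(1,1),(1,-1),(-1,-1),(-1,1)]:
    X=[.472+.026*(sx*np.cos(a)-sy*np.sin(a)),-.085+.026*(sx*np.sin(a)+sy*np.cos(a)),.1]
    p=(proj(c,X)[0]-o)*4; cv2.circle(cr,(int(p[0]),int(p[1])),3,(255,255,255),-1)
s=read_state(); p=(proj(c,s['tcp_pos'])[0]-o)*4; cv2.drawMarker(cr,(int(p[0]),int(p[1])),(0,255,255))
cv2.imwrite("pics/sc2.png",cr)
```

```text
(no output)
```

View pics/sc2.png

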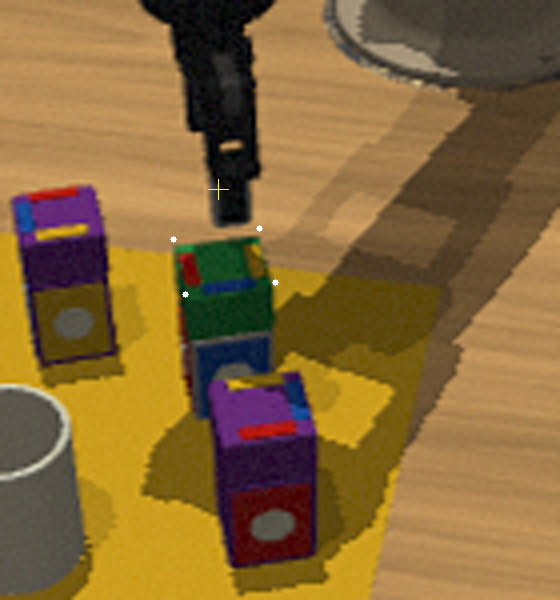

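The overlaid corners sit about 2 px above the real ones. The mat shows the same offset, so it looks like a small scene-camera bias. The jaws will centre the tin, and the gap is clear, so I'm descending.

```bash
python3 -m crank '{"offset":[[0,0.5,8],[0,0.5,10],[0,0.5,12],[0,0,12],[0,0,12],[0,0,12],[0,0,10],[0,0,6],[0,0,3],[0,0,0]],"angular":[[0,-0.003,0],[0,0,0],[0,0,0],[0,0,0],[0,0,0],[0,0,0],[0,0,0],[0,0,0],[0,0,0],[0,0,0]]}' >/dev/null
python3 -c "
from h import *
to([.472,-.085,.064],22.9)"
python3 -m crank '{"offset":[[0,0,0],[0,0,0],[0,0,0],[0,0,0],[0,0,0],[0,0,0],[0,0,0],[0,0,0],[0,0,0],[0,0,0]],"angular":[[0,0,0],[0,0,0],[0,0,0],[0,0,0],[0,0,0],[0,0,0],[0,0,0],[0,0,0],[0,0,0],[0,0,0]]}' -1 50 >/dev/null
python3 -c "
from h import *
to([.472,-.085,.175],22.9)"
```

```text
t 5.35 p [ 0.4716 -0.0853  0.0582] az 22.94 q1,q6 [-14.7 -37.6] gap 1.002 F [-0.6 -0.6  0.6]
offset mm [ 0.1  0.5 -5.8] turn [-0.0007 -0.0015  0.0008]
t 6.6 p [ 0.4722 -0.0854  0.0591] az 22.94 q1,q6 [-14.7 -37.6] gap 0.604 F [ 0.3  0.1 -0.7]
offset mm [ 5.000e-01  1.000e-01 -1.159e+02] turn [ 0.0009 -0.0004  0.0008]
```

```bash
python3 -m crank '{"offset":[[0,0,-5],[0,0,-10],[0,0,-14],[0,0,-16],[0,0,-16],[0,0,-16],[0,0,-16],[0,0,-12],[0,0,-8],[0,0,-4]],"angular":[[0,0,0],[0,0,0],[0,0,0],[0,0,0],[0,0,0],[0,0,0],[0,0,0],[0,0,0],[0,0,0],[0,0,0]]}' >/dev/null
python3 -c "
from h import *
to([.5296,.2509,.165],22.9)"
```

```text
t 7.85 p [ 0.472  -0.0855  0.1851] az 22.94 q1,q6 [-14.7 -37.6] gap 0.601 F [ 0.4 -0.1 -2.3]
offset mm [287.3 184.2  20.3] turn [0.0015 0.0001 0.0007]
```

```bash
python3 -m crank '{"offset":[[9,6,0],[20,13,0],[34,22,2],[40,25,2],[40,26,2],[40,26,2],[40,25,2],[34,22,2],[20,13,0],[9,6,0]],"angular":[[0,0,0],[0,0,0],[0,0,0],[0,0,0],[0,0,0],[0,0,0],[0,0,0],[0,0,0],[0,0,0],[0,0,0]]}' >/dev/null
python3 -c "
from h import *
to([.5296,.2509,.165],107.1)"
```

```text
t 9.1 p [0.5277 0.2655 0.1654] az 22.94 q1,q6 [23.   0.1] gap 0.603 F [ 0.2 -0.6 -2.8]
offset mm [-14.2  -3.9   0.4] turn [-0.0052 -0.0097 -1.4689]
```

```bash
python3 -m crank '{"offset":[[-7,-2,0],[-6,-2,0],[0,0,0],[0,0,0],[0,0,0],[0,0,0],[0,0,0],[0,0,0],[0,0,0],[0,0,0]],"angular":[[0,0,-0.07],[0,0,-0.15],[0,0,-0.17],[0,0,-0.18],[0,0,-0.18],[0,0,-0.18],[0,0,-0.18],[0,0,-0.15],[0,0,-0.1],[0,0,-0.05]]}' >/dev/null
python3 - <<'E'
from h import *
to([.5296,.2509,.124],107.1)
c=camera("top"); A=cv2.resize(c['color'][120:280,80:260],(400,356),interpolation=cv2.INTER_CUBIC)
c=camera("scene"); B=cv2.resize(c['color'][140:345,340:520],(400,456),interpolation=cv2.INTER_CUBIC)
W=np.zeros((456,800,3),np.uint8);W[:356,:400]=A;W[:,400:]=B
cv2.imwrite("pics/over.png",W)
E
```

```text
t 10.35 p [0.5267 0.249  0.1604] az 106.21 q1,q6 [ 21.6 -84.6] gap 0.6 F [ 0.   1.1 -2.5]
offset mm [-4.   1.  36.3] turn [ 0.0003 -0.0201 -0.0156]
```

View pics/over.png

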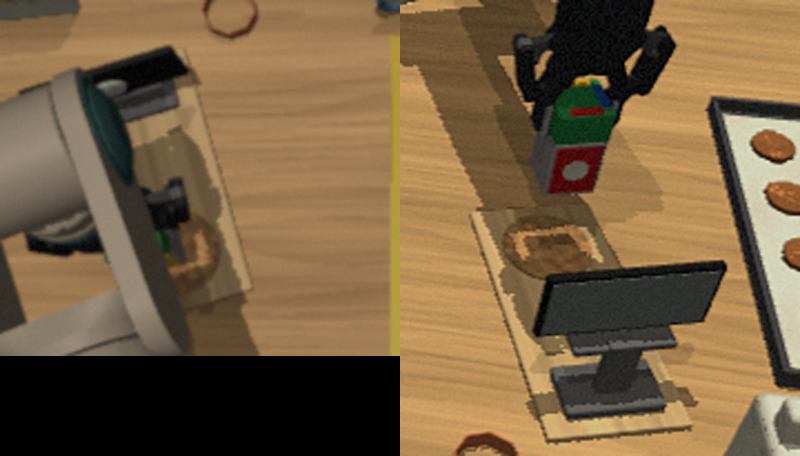

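```bash
python3 -m crank '{"offset":[[-1,0,2],[-1,0.5,4],[-1,0.5,6],[-1,0,6],[0,0,6],[0,0,5],[0,0,4],[0,0,2],[0,0,0],[0,0,0]],"angular":[[0,-0.005,-0.004],[0,-0.005,-0.004],[0,-0.005,-0.004],[0,-0.004,-0.003],[0,0,0],[0,0,0],[0,0,0],[0,0,0],[0,0,0],[0,0,0]]}' >/dev/null
python3 - <<'E'
from h import *
to([.5296,.2509,.124],107.1)
s=read_state();p=s['tcp_pos'];R=s['tcp_rot']
c=camera("scene"); o=np.array([395,150]); B=cv2.resize(c['color'][150:275,395:505],(660,750),interpolation=cv2.INTER_CUBIC)[:600]
def mk(X,col):
    q=(proj(c,X)[0]-o+.5)*6-.5; cv2.circle(B,(int(round(q[0])),int(round(q[1]))),2,col,-1); return q.round(0)
for sx in(1,-1):
  for sy in(1,-1):
    mk(p+R@[sx*.026,sy*.026,.009-.05],(255,255,255)); print(sx,sy,mk(p+R@[sx*.025,sy*.025,.009+.05],(255,0,255)))
for a in range(0,360,10):
    a=np.radians(a); mk(np.array([.5296+.045*np.cos(a),.2509+.045*np.sin(a),.012]),(255,255,0))
cv2.imwrite("pics/ov2.png",B)
E
```

```text
t 11.7 p [0.5299 0.2508 0.122 ] az 106.83 q1,q6 [ 21.7 -85.1] gap 0.598 F [-0.1 -0.8 -2.9]
offset mm [ 0.3  0.1 -2. ] turn [ 0.0001 -0.0013 -0.0047]
1 1 [135. 449.]
1 -1 [  4. 458.]
-1 1 [178. 545.]
-1 -1 [ 42. 555.]
```

View pics/ov2.png

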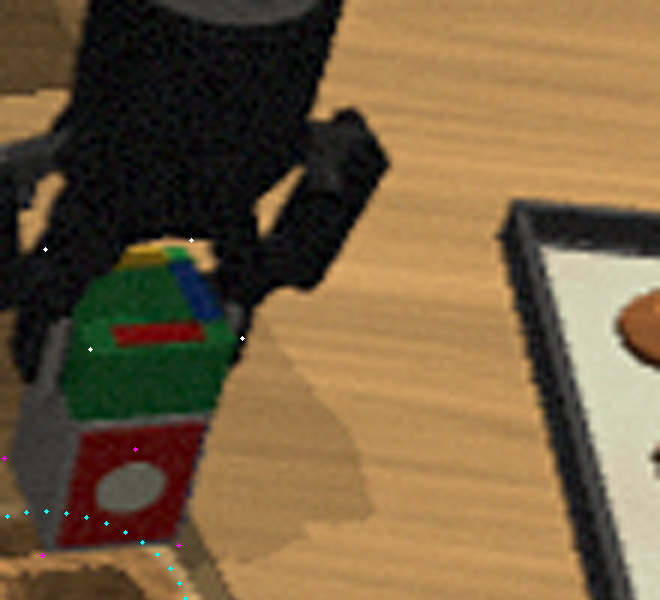

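The red side faces the lens. The held tin matches the scene calibration, but the table objects sat about 2 px lower, so I'll fit the mat circle in both of the first pictures.

Run:
```python
from h import *
from scipy.ndimage import map_coordinates
for n in("top","scene"):
    c=camera(n); im=cv2.GaussianBlur(cv2.imread(f"pics/{n}0.png"),(0,0),1.2).astype(float)
    a=np.radians(np.arange(0,360,3)); best=[]
    def samp(x,y,r):
        q=proj(c,np.c_[x+r*np.cos(a),y+r*np.sin(a),0*a+.012]); q=(q+.5)/.7-.5
        return np.stack([map_coordinates(im[...,k],[q[:,1],q[:,0]],order=1) for k in range(3)],1)
    for x in np.arange(.510,.555,.001):
        for y in np.arange(.235,.267,.001):
            d=np.linalg.norm((samp(x,y,.048)-samp(x,y,.042)),axis=1)
            best.append((np.minimum(d,60).mean(),x,y))
    best.sort(reverse=True); print(n,np.round(best[:6],3))
```

```text
top [[41.463  0.529  0.251]
 [41.141  0.53   0.251]
 [40.63   0.529  0.252]
 [40.411  0.53   0.252]
 [40.303  0.529  0.25 ]
 [39.882  0.528  0.251]]
scene [[43.306  0.535  0.251]
 [43.271  0.534  0.25 ]
 [43.059  0.535  0.25 ]
 [42.654  0.534  0.251]
 [42.481  0.536  0.251]
 [42.134  0.536  0.25 ]]
```

Run:
```python
from h import *
s=read_state();p=s['tcp_pos'];R=s['tcp_rot']; print(p)
c=camera("scene"); o=np.array([392,205]); cr=c['color'][205:250,392:432]
B=cv2.resize(cr,(400,450),interpolation=cv2.INTER_CUBIC); P=B.copy()
f=lambda X:tuple(int(round(v)) for v in (proj(c,X)[0]-o+.5)*10-.5)
C={(sx,sy):f(p+R@[sx*.025,sy*.025,.009+.05]) for sx in(1,-1) for sy in(1,-1)}; print(C)
T={(sx,sy):f(p+R@[sx*.025,sy*.025,.009-.016]) for sx in(1,-1) for sy in(1,-1)}; print(T)
for k in [(-1,-1),(-1,1),(1,-1)]: cv2.line(P,C[k],T[k],(255,255,255),1)
cv2.line(P,C[-1,-1],C[-1,1],(255,255,255),1); cv2.line(P,C[-1,-1],C[1,-1],(255,255,255),1)
cv2.line(P,T[-1,-1],T[-1,1],(255,255,255),1); cv2.line(P,T[-1,-1],T[1,-1],(255,255,255),1)
cv2.imwrite("pics/z.png",np.hstack([B,P]))
```

```text
[0.52994693 0.25079979 0.1219882 ]
{(1, 1): (255, 199), (1, -1): (36, 214), (-1, 1): (327, 359), (-1, -1): (100, 376)}
{(1, 1): (314, -24), (1, -1): (85, -9), (-1, 1): (392, 135), (-1, -1): (154, 152)}
```

View pics/z.png

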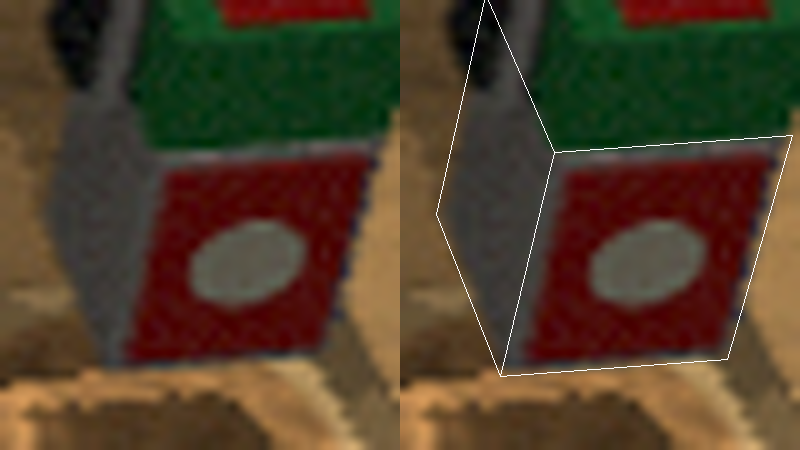

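The held tin matches the robot pose to within 1 px in the scene view, so I take the mat at x ≈ 0.534. The top camera's 0.5295 looks biased. Shifting there now.

```bash
python3 -c "
from h import *
to([.534,.2507,.124],107.1)"
python3 -m crank '{"offset":[[1,1,-1],[2,1,-1],[1,0,0],[0,0,0],[0,0,0],[0,0,0],[0,0,0],[0,0,0],[0,0,0],[0,0,0]],"angular":[[0,0,-0.003],[0,0,-0.002],[0,0,0],[0,0,0],[0,0,0],[0,0,0],[0,0,0],[0,0,0],[0,0,0],[0,0,0]]}' >/dev/null
python3 -c "
from h import *
to([.534,.2507,.124],107.1)"
```

```text
t 11.9 p [0.5299 0.2508 0.122 ] az 106.83 q1,q6 [ 21.7 -85.1] gap 0.603 F [-0.5 -0.4 -1.9]
offset mm [-3.9 -1.3 -2. ] turn [ 0.     -0.0014 -0.0047]
t 13.15 p [0.5253 0.2517 0.1243] az 107.14 q1,q6 [ 22.  -85.2] gap 0.603 F [ 0.1  0.5 -1.8]
offset mm [-8.1 -3.5  0.3] turn [ 0.0001 -0.001   0.0006]
```

I guessed the sign of that shift before seeing the output and got it wrong. Correcting, then holding red.

```bash
python3 -m crank '{"offset":[[-2,-1,0],[-3,-1,0],[-2,-1,0],[-1,-0.5,0],[0,0,0],[0,0,0],[0,0,0],[0,0,0],[0,0,0],[0,0,0]],"angular":[[0,0,0],[0,0,0],[0,0,0],[0,0,0],[0,0,0],[0,0,0],[0,0,0],[0,0,0],[0,0,0],[0,0,0]]}' >/dev/null
python3 -c "
from h import *
to([.534,.2507,.124],107.1)"
```

```text
t 14.4 p [0.5346 0.2506 0.1242] az 107.14 q1,q6 [ 21.5 -85.6] gap 0.605 F [ 0.6  0.6 -2.6]
offset mm [0.5 0.3 0.2] turn [ 0.0001 -0.0011  0.0006]
```

```bash
python3 -m crank '{"offset":[[0,0,0],[0,0,0],[0,0,0],[0,0,0],[0,0,0],[0,0,0],[0,0,0],[0,0,0],[0,0,0],[0,0,0]],"angular":[[0,0,0],[0,0,0],[0,0,0],[0,0,0],[0,0,0],[0,0,0],[0,0,0],[0,0,0],[0,0,0],[0,0,0]]}' >/dev/null
python3 -c "
from h import *
to([.534,.2507,.124],17.1)"
```

```text
t 15.65 p [0.5345 0.2506 0.1242] az 107.14 q1,q6 [ 21.5 -85.6] gap 0.602 F [ 0.  -0.3 -3.2]
offset mm [0.5 0.3 0.2] turn [-8.0000e-04 -1.0000e-03  1.5714e+00]
```

```bash
python3 -m crank '{"offset":[[0,0,0],[0,0,0],[0,0,0],[0,0,0],[0,0,0],[0,0,0],[0,0,0],[0,0,0],[0,0,0],[0,0,0]],"angular":[[0,0,0.1],[0,0,0.18],[0,0,0.18],[0,0,0.18],[0,0,0.18],[0,0,0.18],[0,0,0.18],[0,0,0.17],[0,0,0.12],[0,0,0.05]]}' >/dev/null
python3 -c "
from h import *
to([.534,.2507,.124],17.1)"
```

```text
t 16.9 p [0.5345 0.2506 0.1242] az 17.12 q1,q6 [21.5  4.4] gap 0.6 F [ 0.1  0.7 -2.7]
offset mm [ 0.2 -0.5  0.2] turn [-0.0012 -0.0001  0.0003]
```

Spot on. I'll hold blue for 1.25 s plus a margin, then turn to yellow.

```bash
python3 -m crank '{"offset":[[0,0,0],[0,0,0],[0,0,0],[0,0,0],[0,0,0],[0,0,0],[0,0,0],[0,0,0],[0,0,0],[0,0,0]],"angular":[[0,0,0],[0,0,0],[0,0,0],[0,0,0],[0,0,0],[0,0,0],[0,0,0],[0,0,0],[0,0,0],[0,0,0]]}' >/dev/null
python3 - <<'E'
from h import *
to([.534,.2507,.124],-72.9)
c=camera("scene"); cv2.imwrite("pics/blue.png",cv2.resize(c['color'][140:340,380:500],(360,600),interpolation=cv2.INTER_CUBIC))
E
python3 -m crank '{"offset":[[0,0,0],[0,0,0],[0,0,0],[0,0,0],[0,0,0],[0,0,0],[0,0,0],[0,0,0],[0,0,0],[0,0,0]],"angular":[[0,0,0],[0,0,0],[0,0,0],[0,0,0],[0,0,0],[0,0,0],[0,0,0],[0,0,0],[0,0,0],[0,0,0]]}' >/dev/null
python3 -m crank '{"offset":[[0,0,0],[0,0,0],[0,0,0],[0,0,0],[0,0,0],[0,0,0],[0,0,0],[0,0,0],[0,0,0],[0,0,0]],"angular":[[0,0,0.1],[0,0,0.18],[0,0,0.18],[0,0,0.18],[0,0,0.18],[0,0,0.18],[0,0,0.18],[0,0,0.17],[0,0,0.12],[0,0,0.05]]}' >/dev/null
python3 -c "
from h import *
to([.534,.2507,.124],-72.9)"
```

```text
t 18.15 p [0.5345 0.2506 0.1242] az 17.29 q1,q6 [21.5  4.2] gap 0.607 F [-0.2  0.2 -2. ]
offset mm [ 0.3 -0.5  0.2] turn [-1.0000e-03  8.0000e-04  1.5741e+00]
t 20.7 p [0.5345 0.2506 0.1242] az -72.73 q1,q6 [21.5 94.3] gap 0.605 F [ 0.3  0.8 -2.7]
offset mm [-0.5 -0.3  0.2] turn [-0.0001  0.0011  0.0029]
```

View pics/blue.png

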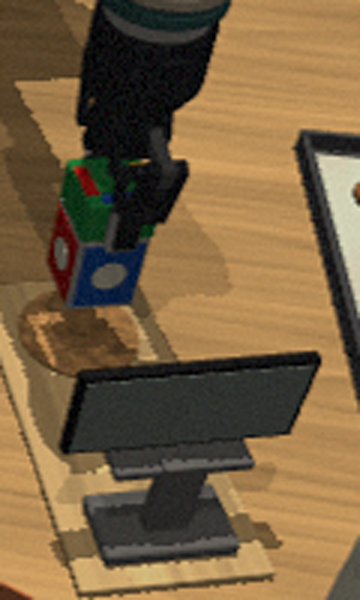

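The blue side (110,275) faces the phone. Now I'll hold yellow, then lower.

```bash
Z='';
python3 -m crank '{"offset":[[0,0,0],[0,0,0],[0,0,0],[0,0,0],[0,0,0],[0,0,0],[0,0,0],[0,0,0],[0,0,0],[0,0,0]],"angular":[[0,0,0.001],[0,0,0.001],[0,0,0],[0,0,0],[0,0,0],[0,0,0],[0,0,0],[0,0,0],[0,0,0],[0,0,0]]}' >/dev/null
python3 -m crank '{"offset":[[0,0,0],[0,0,0],[0,0,0],[0,0,0],[0,0,0],[0,0,0],[0,0,0],[0,0,0],[0,0,0],[0,0,0]],"angular":[[0,0,0],[0,0,0],[0,0,0],[0,0,0],[0,0,0],[0,0,0],[0,0,0],[0,0,0],[0,0,0],[0,0,0]]}' >/dev/null
python3 -m crank '{"offset":[[0,0,2],[0,0,4],[0,0,6],[0,0,7],[0,0,7],[0,0,7],[0,0,6],[0,0,4],[0,0,2],[0,0,1]],"angular":[[0,0,0],[0,0,0],[0,0,0],[0,0,0],[0,0,0],[0,0,0],[0,0,0],[0,0,0],[0,0,0],[0,0,0]]}' >/dev/null
python3 -c "
from h import *
to([.534,.2507,.0707],-72.9)"
```

```text
t 24.45 p [0.5342 0.2504 0.0743] az -72.68 q1,q6 [21.5 94.2] gap 0.607 F [-0.2  0.1 -2.4]
offset mm [-0.1 -0.3  3.6] turn [0.     0.0023 0.0038]
```

```bash
python3 -m crank '{"offset":[[0,0,0.5],[0,0,0.5],[0,0,0.5],[0,0,0.5],[0,0,0.4],[0,0,0.3],[0,0,0.3],[0,0,0.2],[0,0,0],[0,0,0]],"angular":[[0,0.001,0.002],[0,0.001,0.001],[0,0,0],[0,0,0],[0,0,0],[0,0,0],[0,0,0],[0,0,0],[0,0,0],[0,0,0]]}' >/dev/null
python3 -c "
from h import *
to([.534,.2507,.0707],-72.9)"
```

```text
t 25.7 p [0.5345 0.2506 0.0715] az -72.87 q1,q6 [21.5 94.4] gap 0.604 F [-0.  -1.  -2.4]
offset mm [-0.4 -0.2  0.8] turn [-0.0001 -0.001   0.0006]
```

```bash
python3 -m crank '{"offset":[[0,0,0.3],[0,0,0.3],[0,0,0.3],[0,0,0.3],[0,0,0.2],[0,0,0],[0,0,0],[0,0,0],[0,0,0],[0,0,0]],"angular":[[0,0,0],[0,0,0],[0,0,0],[0,0,0],[0,0,0],[0,0,0],[0,0,0],[0,0,0],[0,0,0],[0,0,0]]}' >/dev/null
python3 - <<'E'
from h import *
to([.534,.2507,.0707],-72.9)
c=camera("scene"); A=cv2.resize(c['color'][175:275,380:480],(500,500),interpolation=cv2.INTER_CUBIC)
cv2.imwrite("pics/low.png",A)
E
```

```text
t 26.95 p [0.5347 0.2506 0.0711] az -72.86 q1,q6 [21.5 94.4] gap 0.6 F [-1.  -0.7 -0.2]
offset mm [-0.6 -0.3  0.4] turn [-0.0002 -0.0017  0.0006]
```

View pics/low.png

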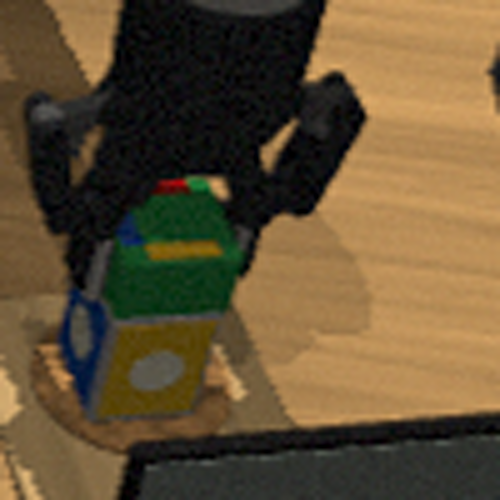

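The force shows the mat carrying the tin, and yellow faces the phone. Releasing.

```bash
python3 -m crank '{"offset":[[0,0,0],[0,0,0],[0,0,0],[0,0,0],[0,0,0],[0,0,0],[0,0,0],[0,0,0],[0,0,0],[0,0,0]],"angular":[[0,0,0],[0,0,0],[0,0,0],[0,0,0],[0,0,0],[0,0,0],[0,0,0],[0,0,0],[0,0,0],[0,0,0]]}' 1 >/dev/null
python3 -c "
from h import *
to([.534,.2507,.2],-72.9)"
python3 -m crank '{"offset":[[0,0,-4],[0,0,-8],[0,0,-12],[0,0,-16],[0,0,-20],[0,0,-20],[0,0,-20],[0,0,-20],[0,0,-15],[0,0,-8]],"angular":[[0,0,0],[0,0,0],[0,0,0],[0,0,0],[0,0,0],[0,0,0],[0,0,0],[0,0,0],[0,0,0],[0,0,0]]}' >/dev/null
python3 -c "
from h import *
to([.45,-.05,.22],-72.9)"
```

```text
t 28.25 p [0.5353 0.2509 0.0715] az -72.87 q1,q6 [21.5 94.4] gap 1.003 F [ 0.4 -0.1  0. ]
offset mm [  -0.8   -0.2 -128.5] turn [-0.0003 -0.0037  0.0006]
t 29.5 p [0.5351 0.2508 0.2279] az -72.87 q1,q6 [21.5 94.4] gap 0.999 F [-0.3 -0.4  0.7]
offset mm [-170.   262.4    5.9] turn [-0.0008 -0.0103  0.0005]
```

Move aside so both cameras see the tin.

```bash
python3 -m crank '{"offset":[[-5,8,0],[-12,18,0],[-18,28,0],[-20,32,0],[-22,34,0],[-22,34,0],[-22,34,0],[-20,32,0],[-15,22,0],[-8,12,0]],"angular":[[0,0,0],[0,0,0],[0,0,0],[0,0,0],[0,0,0],[0,0,0],[0,0,0],[0,0,0],[0,0,0],[0,0,0]]}' >/dev/null
python3 - <<'E'
from h import *
to([.45,-.05,.22],-72.9)
c=camera("top"); a=np.radians(17.1-180); W=[]
for n,(y0,y1,x0,x1) in dict(top=(130,280,80,230),scene=(175,325,370,520)).items():
    c=camera(n); cr=cv2.resize(c['color'][y0:y1,x0:x1],(400,400),interpolation=cv2.INTER_CUBIC); W.append(cr)
cv2.imwrite("pics/fin.png",np.hstack(W))
E
```

```text
t 30.75 p [ 0.4453 -0.0523  0.2182] az -72.88 q1,q6 [-11.5  61.4] gap 1.0 F [-0.1 -0.7 -0.1]
offset mm [ 5.2 -0.8 -1.8] turn [-0.0027  0.003   0.0004]
```

View pics/fin.png

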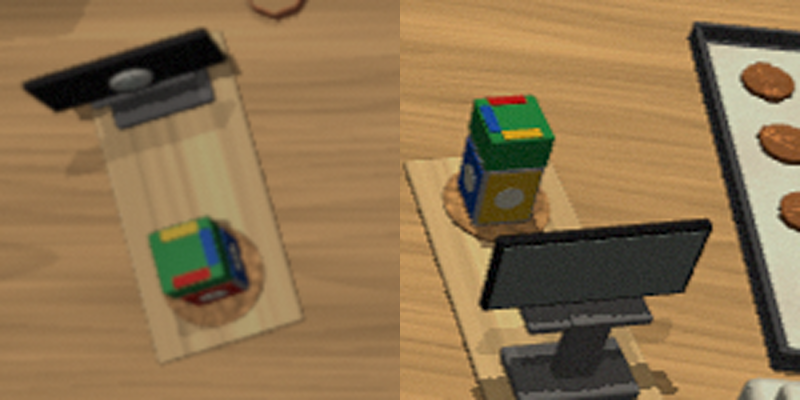

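Tin stands on the mat with yellow towards the phone. Checking its centring relative to the mat within each camera.

Run:
```python
from h import *
from scipy.optimize import minimize
g=lambda c,x,y,x0,y0,z:ray(c,x0+(x+.5)*.375-.5,y0+(y+.5)*.375-.5,z)
for n,pts,o in (("top",[(150,235),(212,217),(234,278),(168,298)],(80,130)),("scene",[(472,104),(536,96),(552,138),(486,149)],(370,175))):
    c=camera(n); P=np.array([g(c,x-(400 if n=="scene" else 0),y,*o,.112) for x,y in pts]); r=(P[1]-P[0])+(P[2]-P[3]) ; 
    print(n,P.mean(0).round(4),[np.linalg.norm(P[i]-P[i-1]).round(3) for i in range(4)],np.degrees(np.arctan2(r[1],r[0])).round(1))
```

```text
top [0.5314 0.244  0.112 ] [np.float64(0.053), np.float64(0.051), np.float64(0.053), np.float64(0.054)] -73.6
scene [0.5417 0.2463 0.112 ] [np.float64(0.051), np.float64(0.054), np.float64(0.049), np.float64(0.055)] 112.6
```

```bash
cat > fit.py <<'E'
from h import *
from scipy.ndimage import map_coordinates
def fit(c,im,k,x0,y0,yaw0,z,h=.026):
    t=np.linspace(-.9,.9,25); o=np.ones_like(t)
    U=np.r_[np.c_[t,o],np.c_[t,-o],np.c_[o,t],np.c_[-o,t]]; N=np.r_[np.c_[0*t,o],np.c_[0*t,-o],np.c_[o,0*t],np.c_[-o,0*t]]
    im=cv2.GaussianBlur(im,(0,0),.6*k).astype(float); res=[]
    def s(x,y,w,d):
        q=U*h+N*d; X=np.c_[x+np.cos(w)*q[:,0]-np.sin(w)*q[:,1],y+np.sin(w)*q[:,0]+np.cos(w)*q[:,1],0*q[:,0]+z]
        q=(proj(c,X)+.5)*k-.5
        return np.stack([map_coordinates(im[...,j],[q[:,1],q[:,0]],order=1) for j in range(3)],1)
    for w in np.radians(yaw0+np.arange(-3,4,1)):
        for x in x0+np.arange(-.012,.0121,.001):
            for y in y0+np.arange(-.012,.0121,.001):
                d=np.linalg.norm(s(x,y,w,.003)-s(x,y,w,-.003),axis=1); res.append((np.minimum(d,50).mean(),x,y,np.degrees(w)))
    res.sort(reverse=True); r=np.array(res[:8]); return r.mean(0).round(4)
E
python3 - <<'E'
from fit import *
for n in("top","scene"):
    c=camera(n)
    print(n,"end",fit(c,c['color'],1,.535,.248,17.1,.112))
    print(n,"start",fit(c,cv2.imread(f"pics/{n}0.png"),1/.7,.474,-.085,22.9,.1))
E
```

```text
top end [48.2077  0.534   0.2489 16.975 ]
top start [49.9849  0.4717 -0.0856 23.025 ]
scene end [49.9888  0.5375  0.2484 18.1   ]
scene start [48.8749  0.4764 -0.0862 24.025 ]
```

Measured against the mat in the same picture, the tin stands about 4 mm off centre in both cameras, with yaw within 1°. That's good enough that regrasping isn't worth the risk. Handing in.

```bash
python3 -c "
from bench import hand_in, read_state
print(read_state()['t']); print(hand_in())"
```

```text
31.1
the job is handed in; nothing more can be done
None
```

The green-lid tin was shown to the lens red, then blue, then yellow. It now stands on the cork mat with yellow towards the phone, and I handed the job in at 31.1 s with the gripper clear.

- **Holds:** each side was held for well over a second. The robot's pose readings put the tin's middle at about 115 mm and each side within about 0.3° of facing the measured lens direction.
- **Final check:** the tin stands released, about 4 mm off the mat's centre in both cameras (mostly towards the phone). Its yaw is within about 1° of square. I never moved towards the white-lid tin, but did not re-measure it at the end.
- **Disagreement:** the two cameras put the mat about 5 mm apart. I trusted the scene camera, but the final fits suggest the top camera was nearer the truth. All three views and the placement were therefore probably about 4 mm off centre. I left it rather than risk a regrasp, as there was no time to repeat the photos.
- **Slip on the way:** before the red hold I typed one small shift with the wrong sign, and corrected it before the hold started.

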